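# Find the bean jar lid that rocks and press it home

## Robot

A 6-joint arm with a two-finger parallel gripper is mounted at the origin on the work surface. World frame = base frame: x ahead of the robot, y to its left, z up, the work surface at z = 0. Lengths are in m, angles in rad, forces in N, time in s.
With the tool pointing down it reaches from about 0.325 to 0.925 m from the base axis. Payload 3.1 kg.
Tool frame: the origin (TCP) lies at the very end of the fingers, on their centre line; the grasp point (between the pads) lies 19 mm behind it (r.grasp_offset is the distance from the TCP to the grasp point, in m); z points along the fingers, y is the direction in which the jaws open and shut (so a half turn about z gives the same grasp; the last joint's range is limited). The gripper opens to 85 mm and grips with 20 to 120 N. Pads are 22 mm wide; open, the fingers measure 114 mm over their backs; the gripper's body (76 mm by 85 mm) begins 54 mm behind the grasp point. The pads swing forward as they close: fully open they stand 13 mm farther back than shut.
Start: joints at [1.186, 0.217, 1.613, -0, 1.311, -0.112], TCP at [0.168, 0.602, 0.231] pointing down, gripper open.
Joint ranges: [-2.75, 2.75], [-0.78, 2.1], [0.31, 2.55], [-1.13, 4.27], [0.13, 2.63], [-2.58, 2.58]. Speed limits (rad/s): [2.79, 2.79, 3.14, 3.14, 3.14, 3.14].

## Interface

Orientations are given as a unit quaternion [w, x, y, z].
In Python, from workcell import r gives the robot as it stands. The module is installed in compiled form; this text tells all that it offers.
- The arm moves only by the tool arm_command, never from a script. Its argument "rows" is a list that holds one entry, the list of rows, each a list of 7 numbers: the shift along the tool's x, y, z in m, then the turn, a rotation vector about the tool's x, y, z in rad, then the gripper's target within -1 to 1 (shut at 1, half-way at 0, fully open at -1). In form: [[[dx, dy, dz, wx, wy, wz, hand], ...]]. A call has 1 to 8 rows; each row is the pose to reach, as a shift and turn from the pose commanded when the call began, along the tool's axes at that moment; what a row does not reach only later rows make up. A row lasts 1/8 s, in which the tool goes at most 62.5 mm and 10.7 degrees, less where a joint would pass 70% of its speed; a pose out of reach is approached as far as the arm can. A call with a gripper value outside its range is refused whole. The fingers move at their own pace and stop on an object; "force" is the grip in N (left out, the last holds). Time passes only in rows, so rows that repeat a pose let the fingers close. It gives the time, the measured TCP pose, the force and the opening at its end, in the units of the state.
- r.sense(): the state, without advancing time (a new reading comes with each control period).
- r.read_camera(name): name is "scene" or "top" or "wrist"; returns (picture, depth): 400x640x3 uint8, red, green, blue; 400x640 float32, m along the optical axis (not along the pixel's ray), 0 where there is no reading.
- r.calibration(name): a dict with "fx", "fy", "cx", "cy" (pixels), "R" (3x3) and "t" (3): a world point X has camera coordinates R X + t. Camera axes: x right, y down, z forward; pixel columns grow to the right and rows downward; lengths in m; the calibration is good to about 2 mm. The wrist camera is an equidistant fisheye: a pixel r from the principal point sees the ray r / f radians off the axis. A picture is of the moment at which its call begins: read the wrist's pose just before it. calibration takes no time and is no camera call; for the wrist camera it gives the pose at the moment of the call.
- r.sign_off(): hands the job in, once; it reports no verdict.
Trained networks look in the newest picture that a camera, given by its name, has taken for a name from the list of things; names that differ only in an ending like _2 or _b are one class to them, and where a whole thing is asked for, a point or a joint stands for the part that bears it (a point fixed in the world has none). Each returns a list of dicts, best first, with "confidence" (0 to 1); they miss things now and then, are a little off and sometimes report something else, mostly with a low value. They report only what shows in the picture. A call takes as long as a camera call. They do not tell look-alikes from the thing itself.
- r.recognise(camera, query): "bbox" ([left, top, right, bottom] in pixels, round what is visible of it).
- r.masks_of(camera, query): "mask" (400x640 bool, what is visible of it) and "bbox" ([left, top, right, bottom] in pixels, round what is visible of it).
The state is a dict: "time_s": time; "joint_positions": joint angles; "qvel": joint speeds; "tau": joint torques, N m; "tool_pos": TCP position; "orientation": TCP orientation; "contact_force": force on the tool from outside, world axes, zero at the start; "wrist_torque": the same for the moment, N m; "opening": finger opening in m.
Only numpy, scipy, OpenCV 4.12 (cv2) and the standard library are available. Lean on these libraries where they do the work, as an engineer would, in place of code of your own. Each camera call takes 0.05 s, during which the arm holds its last target. There are 200 camera calls.

## Task

One of the four glass bean jars in the wooden caddy has a bamboo lid that is not pushed home. Try the lids by pressing them with closed fingertips near the edge until you find the one that rocks, then press that lid down in the middle until it sits flush on its jar all round, and finish with your fingertips still pressing on that lid so I can see which jar it was. Only touch: do not lift or pull up any lid or jar, and leave the other things on the ledge where they stand.

Things in the scene. Friction and masses are not known exactly. Their poses are not given: they have to be found in the camera images.
- caddy: dark wooden caddy, 210 (x) x 312 (y) x 45 mm high, fixed to the ledge at a yaw that varies; six open compartments, 2 along x by 3 along y, each 96 mm square inside, walls 6 mm, floor 8 mm thick. Origin: centre of its underside, on the ledge. Four compartments hold the bean jars, the other two hold the tamper and the dosing cup; which is where varies.
- place_1 (a point): middle of a compartment's floor, 8 mm above the ledge; what stands in it is centred here to about 3 mm. The four bean jars (in four of the six places) look alike: clear straight glass, 90 mm diameter, rim 105 mm above this point, 0.5 to 0.8 kg, loose but held sideways by the compartment.
- place_2 (a point): middle of a compartment's floor, 8 mm above the ledge; what stands in it is centred here to about 3 mm. The jars' lids are alike: a flat bamboo disc 92 mm across and 14 mm thick over a plug with a silicone seal. The top of a lid that is home lies 119 mm above this point. Three lids are home and do not give.
- place_3 (a point): middle of a compartment's floor, 8 mm above the ledge; what stands in it is centred here to about 3 mm. The loose lid may be on any jar. It stands 4.5 to 6 mm higher than the others, nearly level. Pressed 25 to 35 mm from its middle it gives 3 to 5 mm under 1 to 5 N until its edge meets the glass, and springs back when let go.
- place_4 (a point): middle of a compartment's floor, 8 mm above the ledge; what stands in it is centred here to about 3 mm. The loose lid, pressed in the middle with about 10 to 15 N, slides straight down and stays home; then it no longer rocks. Pressing only near the edge does not seat it.
- place_5 (a point): middle of a compartment's floor, 8 mm above the ledge; what stands in it is centred here to about 3 mm. 
- place_6 (a point): middle of a compartment's floor, 8 mm above the ledge; what stands in it is centred here to about 3 mm. 
- tamper: steel tamper with a wooden handle, 58 mm diameter, 95 mm high, standing in one of the compartments in place of a jar; origin at the centre of its underside
- dosing_cup: small open steel cup, 58 mm diameter, 58 mm high, standing in one of the compartments in place of a jar; origin at the centre of its underside
- knock_box: brushed aluminium knock box, fixed to the ledge, 156 mm diameter, 115 mm high, with a rubber-covered bar across it; origin at the centre of its underside; beyond the caddy
- saucer: teal saucer, 148 mm diameter, 16 mm high; origin at the centre of its underside; beyond the caddy
- cup: teal ceramic cup, 82 mm diameter, 62 mm high, standing on the saucer; origin at the centre of its underside
- sugar_jar: glass jar with a bamboo screw-top lid, 74 mm diameter, 125 mm high, standing on the ledge to the right of the caddy; not a bean jar; origin at the centre of its underside
- milk_pitcher: steel milk pitcher, 94 mm diameter, 105 mm high, handle to its +y side reaching 78 mm from its middle; standing to the left of the caddy; origin at the centre of its underside
Mind the look-alikes: they are no part of the job. Several things have the shape of the cup; the one meant has the colours described above. Several things look just like the saucer: the one meant starts farthest from the robot's base.

How it is judged:
By the outcome, as a careful person would: the job done as asked, in the order asked, and still so for the second after the job is handed in, while the arm keeps its last pose, push and grip.
It also fails if it takes over 48 s, if anything falls off the work surface, if the arm or the gripper's body presses on something with over 40 N, if the wrist force passes 120 N, or if a joint passes its speed limit or range.

## Working session

There is one attempt and no reset: what is moved stays moved. The work goes in short steps, Python scripts to look and compute and a tool call to move; the robot and the scene stay as the last step left them, time stands still between calls to the robot, and variables do not carry over. Pictures are saved under pics/ and viewed, about 8 in all and at most 12, crops included, and the job is handed in when it is done.

Besides the shell and the picture viewer there is one more tool, called after "Emit:" as a command line: name --argument value ..., lists and objects as JSON in quotes. arm_command: Moves the arm, as the interface text tells. Its arguments: {"type":"object","properties":{"rows":{"type":"array","items":{"type":"array","items":{"type":"array","items":{"type":"number"}}}},"force":{"type":"number"}},"required":["rows"]}

```bash
mkdir -p pics
cat > h.py <<'E'
import numpy as np,cv2
from workcell import r
def cloud(cam):
    img,d=r.read_camera(cam); c=r.calibration(cam)
    v,u=np.mgrid[:400,:640]
    P=np.stack([(u-c['cx'])/c['fx']*d,(v-c['cy'])/c['fy']*d,d],-1)
    W=(P-np.array(c['t']))@np.array(c['R'])
    W[d==0]=np.nan
    return img,d,W
E
python3 - <<'E'
from h import *
for cam in ['scene','top']:
    img,d,W=cloud(cam); cv2.imwrite(f'pics/{cam}.png',img[...,::-1]); np.save(cam+'.npy',W)
    c=r.calibration(cam);print(cam,-np.array(c['R']).T@c['t'])
    for q in ['caddy','place_1','tamper','dosing_cup','sugar_jar','milk_pitcher','knock_box','cup']:
        for m in r.masks_of(cam,q)[:6]:
            p=W[m['mask']]; p=p[~np.isnan(p[:,0])]
            if len(p): print(q,round(m['confidence'],2),np.round(m['bbox']).astype(int),np.round(np.median(p,0),3),np.round(np.percentile(p[:,2],95),3))
print(r.sense())
E
```

```text
scene [ 1.23987206 -0.56357156  0.72867486]
caddy 0.74 [196 191 342 291] [ 0.637 -0.207  0.03 ] 0.046
place_1 0.82 [195 188 342 292] [ 0.629 -0.201  0.03 ] 0.046
tamper 0.5 [256 188 272 212] [ 0.496 -0.13   0.094] 0.125
dosing_cup 0.69 [314 198 333 232] [ 0.588 -0.032  0.047] 0.065
dosing_cup 0.55 [198 188 340 290] [ 0.634 -0.207  0.03 ] 0.046
sugar_jar 0.93 [134 217 181 281] [ 0.502 -0.384  0.087] 0.126
milk_pitcher 0.68 [335 158 373 206] [0.572 0.094 0.07 ] 0.103
knock_box 0.76 [324 208 402 291] [ 0.748 -0.054  0.077] 0.113
cup 0.85 [270 271 321 313] [ 0.719 -0.216  0.043] 0.066
cup 0.55 [156 299 207 349] [ 0.645 -0.417  0.04 ] 0.062
top [ 0.25928089 -0.01138559  1.24722094]
caddy 0.75 [303 167 407 232] [ 0.526 -0.085  0.013] 0.048
place_1 0.7 [305 162 406 236] [ 0.53  -0.086  0.013] 0.048
place_1 0.4 [265 180 294 209] [0.564 0.107 0.036] 0.106
tamper 0.85 [345 204 361 225] [ 0.481 -0.117  0.038] 0.105
dosing_cup 0.57 [360 124 407 167] [ 0.708 -0.209  0.013] 0.035
dosing_cup 0.56 [314 171 332 194] [ 0.601 -0.023  0.021] 0.067
dosing_cup 0.36 [304 165 410 237] [ 0.519 -0.088  0.014]
[... 289 characters left out ...]
  0.034] 0.068
{'time_s': 0.9, 'joint_positions': array([ 1.18577651e+00,  2.16859881e-01,  1.61339057e+00, -2.92608377e-06,
        1.31130833e+00, -1.12183082e-01]), 'qvel': array([ 0.00099074,  0.00050002, -0.0026162 ,  0.00066216,  0.00105731,
        0.00012017]), 'tau': array([-3.82241660e-04, -3.96885610e+01, -3.04259491e+01, -1.87820019e-04,
        6.68940538e-04, -1.02793795e-06]), 'tool_pos': array([0.16839058, 0.60190509, 0.23133011]), 'orientation': array([5.53778418e-06, 1.35995263e-01, 9.90709487e-01, 1.60678431e-05]), 'contact_force': array([-0.40929606,  0.74746031,  0.0505042 ]), 'wrist_torque': array([ 0.06937372, -0.020467  , -0.0140552 ]), 'opening': 0.08581549114153393}
```

View pics/top.png

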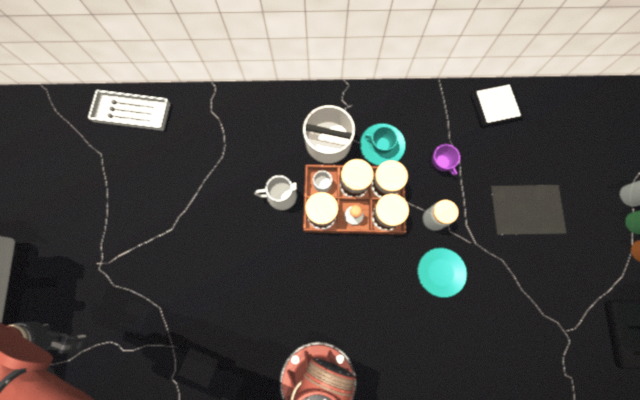

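View pics/scene.png

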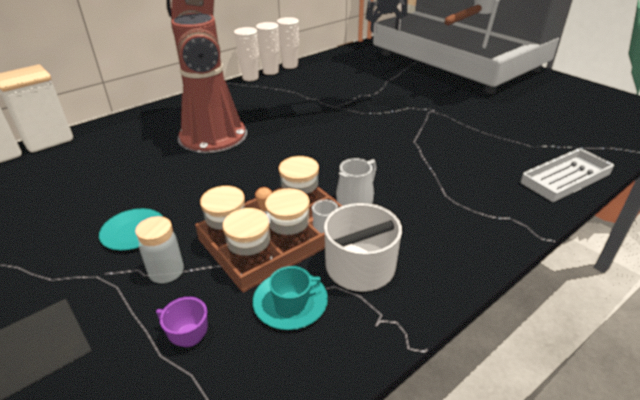

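The top view shows four bamboo lids, at about pixels (356,176), (391,177), (322,210) and (391,211). The dosing cup is at (322,181) and the tamper at (355,213). Next I measure the lids by depth.

Run:
```python
from h import *
for cam in ['top','scene']:
    W=np.load(cam+'.npy')
    z=W[...,2]
    ok=(z>.117)&(z<.145)&(W[...,0]>.4)&(W[...,0]<.72)&(W[...,1]>-.45)&(W[...,1]<.06)
    n,l,s,c=cv2.connectedComponentsWithStats(ok.astype(np.uint8),connectivity=4)
    for i in range(1,n):
        if s[i,4]<80: continue
        p=W[l==i]; 
        (cx,cy),rad=cv2.minEnclosingCircle(p[:,:2].astype(np.float32))
        core=p[np.hypot(p[:,0]-cx,p[:,1]-cy)<.035]
        print(cam,c[i].round(),s[i,4],np.round([cx,cy,rad],4),'mean',p.mean(0).round(4),'core z',np.median(core[:,2]).round(4),core[:,2].std().round(4))
```

```text
top [357. 174.] 756 [ 0.5898 -0.1251  0.046 ] mean [ 0.5882 -0.1245  0.1329] core z 0.1332 0.0021
top [391. 176.] 747 [ 0.5855 -0.2267  0.0466] mean [ 0.5847 -0.226   0.1274] core z 0.1276 0.0022
top [321. 208.] 784 [ 0.4922 -0.019   0.0461] mean [ 0.491  -0.0189  0.1275] core z 0.1277 0.0021
top [392. 209.] 794 [ 0.4843 -0.2228  0.0463] mean [ 0.4833 -0.2219  0.1274] core z 0.1275 0.0021
top [445. 211.] 436 [ 0.4763 -0.377   0.0342] mean [ 0.4755 -0.3763  0.1253] core z 0.1254 0.0023
scene [299. 169.] 733 [ 0.4947 -0.0184  0.0482] mean [ 0.4982 -0.0231  0.1256] core z 0.1263 0.0011
scene [235. 214.] 2125 [ 0.5359 -0.2255  0.0975] mean [ 0.5458 -0.228   0.1258] core z 0.1262 0.0025
scene [287. 204.] 1063 [ 0.5918 -0.124   0.048 ] mean [ 0.5967 -0.1294  0.1306] core z 0.1318 0.0011
scene [153. 229.] 657 [ 0.4761 -0.377   0.0355] mean [ 0.4803 -0.3791  0.124 ] core z 0.1244 0.002
```

Depth shows the jar at (0.590, -0.125) standing about 5.6 mm higher than the other three, so I'll try it first. I'm approaching above its near edge with the fingers shut.

Emit:
arm_command --rows '[[[-0.037,-0.037,0,0,0,0,1],[-0.077,-0.079,0.004,0,0,0,1],[-0.117,-0.12,0.008,0,0,0,1],[-0.157,-0.161,0.012,0,0,0,1],[-0.197,-0.202,0.015,0,0,0,1],[-0.237,-0.242,0.02,0,0,0,1],[-0.277,-0.283,0.025,0,0,0,1],[-0.317,-0.324,0.03,0,0,0,1]]]' --force 40

```text
time_s: 1.9
tool_pos: [0.3872, 0.2029, 0.2017]
orientation: [0.001, 0.136, 0.991, 0.0]
contact_force: [1.3, 0.8, 0.2]
opening: 0.0004
```

Emit:
arm_command --rows '[[[-0.04,-0.041,0,0,0,0,1],[-0.08,-0.082,0,0,0,0,1],[-0.12,-0.123,0,0,0,0,1],[-0.16,-0.164,0,0,0,0,1],[-0.2,-0.205,0.01,0,0,0,1],[-0.24,-0.246,0.02,0,0,0,1],[-0.257,-0.263,0.035,0,0,0,1],[-0.257,-0.263,0.045,0,0,0,1]]]'

```text
time_s: 2.9
tool_pos: [0.5634, -0.1197, 0.1556]
orientation: [-0.0, 0.137, 0.991, 0.0]
contact_force: [-0.3, -0.7, -0.1]
opening: 0.0002
```

Run:
```python
from h import *
s=r.sense();print(s['tool_pos'],s['contact_force'],s['orientation'])
a=r.read_camera('scene')[0][130:300,170:420];b=r.read_camera('wrist')[0]
a=cv2.resize(a,(588,400));im=np.hstack([a,b])
cv2.imwrite('pics/a.png',cv2.resize(im,(800,260))[...,::-1])
```

```text
[ 0.56340795 -0.11971078  0.15560758] [-0.27576878 -0.70634137 -0.08750211] [-1.30820861e-04  1.37317506e-01  9.90527074e-01  1.73877639e-05]
```

View pics/a.png

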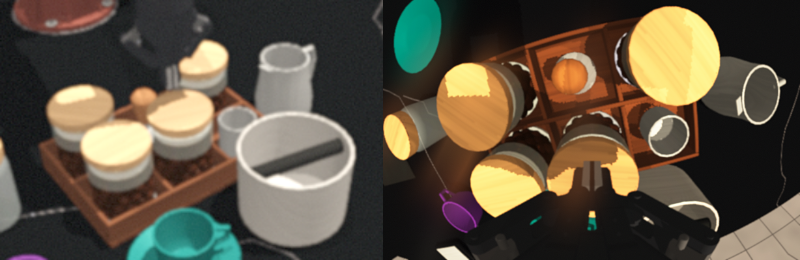

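The shut fingertips are over the near edge of the right lid (wrist picture, about (590,170)). I'll go down to just above it, then press gently.

Emit:
arm_command --rows '[[[0,0,0.01,0,0,0,1],[0,0,0.018,0,0,0,1],[0,0,0.021,0,0,0,1],[0,0,0.022,0,0,0,1],[0,0,0.022,0,0,0,1]]]'

```text
time_s: 3.62
tool_pos: [0.5632, -0.118, 0.1345]
orientation: [0.0, 0.136, 0.991, -0.0]
contact_force: [0.2, -1.4, -0.5]
opening: -0.0001
```

Emit:
arm_command --rows '[[[0,0,0.001,0,0,0,1],[0,0,0.0015,0,0,0,1],[0,0,0.0015,0,0,0,1]]]'

```text
time_s: 4.0
tool_pos: [0.563, -0.1181, 0.1328]
orientation: [-0.0, 0.136, 0.991, -0.0]
contact_force: [0.3, 0.5, 0.5]
opening: 0.0001
```

Emit:
arm_command --rows '[[[0,0,0.001,0,0,0,1],[0,0,0.0015,0,0,0,1],[0,0,0.0015,0,0,0,1]]]'

```text
time_s: 4.38
tool_pos: [0.563, -0.118, 0.1316]
orientation: [0.0, 0.136, 0.991, -0.0]
contact_force: [-1.4, 0.5, 1.7]
opening: 0.0
```

Emit:
arm_command --rows '[[[0,0,0.001,0,0,0,1],[0,0,0.0015,0,0,0,1],[0,0,0.0015,0,0,0,1]]]'

```text
time_s: 4.75
tool_pos: [0.5629, -0.118, 0.1303]
orientation: [-0.0, 0.136, 0.991, 0.0]
contact_force: [-2.7, 0.7, 5.4]
opening: -0.0
```

Emit:
arm_command --rows '[[[0,0,0.001,0,0,0,1],[0,0,0.0015,0,0,0,1],[0,0,0.0015,0,0,0,1]]]'

```text
time_s: 5.12
tool_pos: [0.5629, -0.118, 0.1293]
orientation: [-0.0, 0.136, 0.991, 0.0]
contact_force: [-3.4, 1.1, 7.6]
opening: 0.0001
```

The lid gave about 3 mm and is now firming up. I'll check its tilt from the scene camera while it's pressed, then release it and look again.

```bash
cat >> h.py <<'E'
def lids():
    img,d,W=cloud('scene')
    for n,(x,y) in dict(A=(.590,-.125),B=(.5855,-.2267),C=(.4922,-.019),D=(.4843,-.2228)).items():
        rr=np.hypot(W[...,0]-x,W[...,1]-y)
        k=(rr<.04)&(W[...,2]>.115)&(W[...,2]<.138)
        p=W[k]; q=p-[x,y,0]
        if len(p)<30: print(n,'few');continue
        for _ in range(3):
            M=np.c_[q[:,:2],np.ones(len(q))]; c=np.linalg.lstsq(M,q[:,2],rcond=None)[0]
            e=q[:,2]-M@c; q=q[abs(e)<.003]
        print(n,len(q),'z',c[2].round(4),'slope x,y deg',np.degrees(c[:2]).round(2),'rms',e.std().round(4))
    s=r.sense();print(s['time_s'],s['tool_pos'].round(4),s['contact_force'].round(1),s['wrist_torque'].round(2))
E
python3 -c "
from h import *
lids()"
```

```text
A 531 z 0.1317 slope x,y deg [ 6.38 -1.74] rms 0.0009
B 768 z 0.1266 slope x,y deg [ 0.08 -0.03] rms 0.001
C 149 z 0.1256 slope x,y deg [1.42 0.17] rms 0.0011
D 624 z 0.1265 slope x,y deg [ 0.06 -0.14] rms 0.001
5.175 [ 0.5628 -0.118   0.1293] [-3.8  1.   7.8] [0.23 0.56 0.05]
```

Emit:
arm_command --rows '[[[0,0,-0.002,0,0,0,1],[0,0,-0.008,0,0,0,1],[0,0,-0.02,0,0,0,1],[0,0,-0.02,0,0,0,1]]]'

```text
time_s: 5.68
tool_pos: [0.5642, -0.1185, 0.1499]
orientation: [0.002, 0.136, 0.991, -0.0]
contact_force: [-0.7, -0.8, -0.5]
opening: 0.0002
```

```bash
python3 -c "
from h import *
lids()"
```

```text
A 653 z 0.1319 slope x,y deg [1.25 0.33] rms 0.001
B 760 z 0.1266 slope x,y deg [ 0.03 -0.05] rms 0.001
C 270 z 0.1263 slope x,y deg [0.3  0.01] rms 0.0011
D 633 z 0.1266 slope x,y deg [-0.07  0.08] rms 0.0011
5.725 [ 0.5637 -0.1183  0.1492] [ 0.  -0.4 -0.4] [-0.01  0.   -0.01]
```

Lid A tilted 6.4° under the edge press and sprang back, so it is the loose one. Moving over its middle at (0.590, -0.125) and pressing.

Emit:
arm_command --rows '[[[-0.015,0,0,0,0,0,1],[-0.027,0.0005,0,0,0,0,1],[-0.027,0.0005,0.008,0,0,0,1],[-0.027,0.0005,0.013,0,0,0,1],[-0.027,0.0005,0.014,0,0,0,1],[-0.027,0.0005,0.015,0,0,0,1],[-0.027,0.0005,0.015,0,0,0,1]]]'

```text
time_s: 6.6
tool_pos: [0.5891, -0.1248, 0.1335]
orientation: [0.0, 0.136, 0.991, -0.0]
contact_force: [0.0, 0.0, -0.7]
opening: 0.0003
```

Emit:
arm_command --rows '[[[0,0,0.001,0,0,0,1],[0,0,0.002,0,0,0,1],[0,0,0.003,0,0,0,1],[0,0,0.003,0,0,0,1]]]'

```text
time_s: 7.1
tool_pos: [0.5901, -0.125, 0.132]
orientation: [0.001, 0.136, 0.991, -0.0]
contact_force: [-0.7, 0.9, 5.5]
opening: 0.0001
```

Emit:
arm_command --rows '[[[0,0,0.001,0,0,0,1],[0,0,0.002,0,0,0,1],[0,0,0.003,0,0,0,1],[0,0,0.003,0,0,0,1]]]'

```text
time_s: 7.6
tool_pos: [0.5902, -0.1251, 0.1296]
orientation: [0.001, 0.136, 0.991, -0.0]
contact_force: [-1.7, 0.3, 7.2]
opening: 0.0002
```

Emit:
arm_command --rows '[[[0,0,0.001,0,0,0,1],[0,0,0.002,0,0,0,1],[0,0,0.003,0,0,0,1],[0,0,0.003,0,0,0,1]]]'

```text
time_s: 8.1
tool_pos: [0.5902, -0.1251, 0.1266]
orientation: [0.001, 0.136, 0.991, -0.0]
contact_force: [-1.4, 1.2, 7.5]
opening: 0.0
```

```bash
python3 -c "
from h import *
lids()"
```

```text
A 501 z 0.1265 slope x,y deg [0.06 0.17] rms 0.001
B 769 z 0.1266 slope x,y deg [ 0.09 -0.07] rms 0.0011
C few
D 632 z 0.1265 slope x,y deg [0.02 0.03] rms 0.0011
8.15 [ 0.5902 -0.1251  0.1266] [-2.5  0.7  7.4] [ 0.2   0.31 -0.05]
```

Nearly flush. I'll press firmer, to about 20 N, to confirm it's bottomed out.

Emit:
arm_command --rows '[[[0,0,0.0015,0,0,0,1],[0,0,0.003,0,0,0,1],[0,0,0.004,0,0,0,1],[0,0,0.004,0,0,0,1]]]'

```text
time_s: 8.65
tool_pos: [0.5914, -0.1254, 0.126]
orientation: [0.002, 0.136, 0.991, -0.0]
contact_force: [-5.2, 1.9, 19.5]
opening: -0.0002
```

```bash
python3 -c "
from h import *
lids()"
```

```text
A 503 z 0.126 slope x,y deg [-0.71  0.2 ] rms 0.0011
B 774 z 0.1265 slope x,y deg [ 0.01 -0.3 ] rms 0.001
C few
D 625 z 0.1265 slope x,y deg [0.14 0.03] rms 0.0011
8.7 [ 0.5914 -0.1254  0.126 ] [-4.9  2.6 19.3] [ 0.39  1.07 -0.03]
```

Bottomed out at 19 N. I'll lift off, check it's level, and repeat the edge test before the final press.

Emit:
arm_command --rows '[[[0,0,-0.005,0,0,0,1],[0,0,-0.015,0,0,0,1],[0.014,0,-0.02,0,0,0,1],[0.027,-0.0005,-0.02,0,0,0,1],[0.027,-0.0005,-0.02,0,0,0,1]]]'

```text
time_s: 9.32
tool_pos: [0.5611, -0.1174, 0.1394]
orientation: [-0.001, 0.136, 0.991, 0.0]
contact_force: [0.7, -0.1, 0.0]
opening: -0.0001
```

```bash
python3 -c "
from h import *
lids()"
```

```text
A 656 z 0.1262 slope x,y deg [ 0.14 -0.11] rms 0.001
B 776 z 0.1265 slope x,y deg [ 0.14 -0.1 ] rms 0.001
C 217 z 0.1262 slope x,y deg [ 0.63 -0.17] rms 0.0012
D 625 z 0.1265 slope x,y deg [-0.05 -0.05] rms 0.001
9.375 [ 0.5619 -0.1177  0.1397] [ 0.1 -1.1  0.2] [ 0.01  0.01 -0.02]
```

Emit:
arm_command --rows '[[[0,0,0.008,0,0,0,1],[0,0,0.012,0,0,0,1],[0,0,0.0135,0,0,0,1],[0,0,0.015,0,0,0,1],[0,0,0.016,0,0,0,1],[0,0,0.016,0,0,0,1]]]'

```text
time_s: 10.12
tool_pos: [0.5633, -0.1182, 0.1263]
orientation: [-0.0, 0.136, 0.991, -0.0]
contact_force: [-4.1, 0.8, 9.0]
opening: 0.0002
```

```bash
python3 -c "
from h import *
lids()"
```

```text
A 606 z 0.1261 slope x,y deg [-0.16  0.1 ] rms 0.0011
B 769 z 0.1266 slope x,y deg [ 0.03 -0.17] rms 0.001
C 129 z 0.1259 slope x,y deg [0.86 0.24] rms 0.001
D 635 z 0.1265 slope x,y deg [-0.14  0.03] rms 0.001
10.175 [ 0.5633 -0.1181  0.1263] [-4.4  1.2  9.2] [ 0.2   0.75 -0.04]
```

The lid stays level under 9 N at its edge, so it no longer rocks. I'll go back to the middle for the final press.

Emit:
arm_command --rows '[[[0,0,-0.006,0,0,0,1],[0,0,-0.014,0,0,0,1],[-0.014,0,-0.014,0,0,0,1],[-0.027,0.0005,-0.014,0,0,0,1],[-0.027,0.0005,-0.006,0,0,0,1],[-0.027,0.0005,-0.002,0,0,0,1],[-0.027,0.0005,0.001,0,0,0,1],[-0.027,0.0005,0.002,0,0,0,1]]]'

```text
time_s: 11.18
tool_pos: [0.5903, -0.1252, 0.1261]
orientation: [0.001, 0.136, 0.991, -0.0]
contact_force: [-4.8, 2.2, 18.3]
opening: 0.0001
```

Emit:
arm_command --rows '[[[0,0,0.0005,0,0,0,1],[0,0,0.0005,0,0,0,1],[0,0,0.0005,0,0,0,1]]]'

```text
time_s: 11.55
tool_pos: [0.5904, -0.1252, 0.1261]
orientation: [0.001, 0.136, 0.991, -0.0]
contact_force: [-4.8, 0.9, 17.3]
opening: 0.0
```

Run:
```python
from h import *
lids()
cv2.imwrite('pics/b.png',cv2.resize(r.read_camera('scene')[0][110:340,100:420],(800,575))[...,::-1])
```

```text
A 498 z 0.126 slope x,y deg [-0.59  0.09] rms 0.001
B 757 z 0.1266 slope x,y deg [ 0.08 -0.11] rms 0.0011
C few
D 633 z 0.1266 slope x,y deg [-0.03 -0.06] rms 0.0011
11.6 [ 0.5904 -0.1252  0.1261] [-5.4  1.5 17.6] [0.22 0.93 0.01]
```

View pics/b.png

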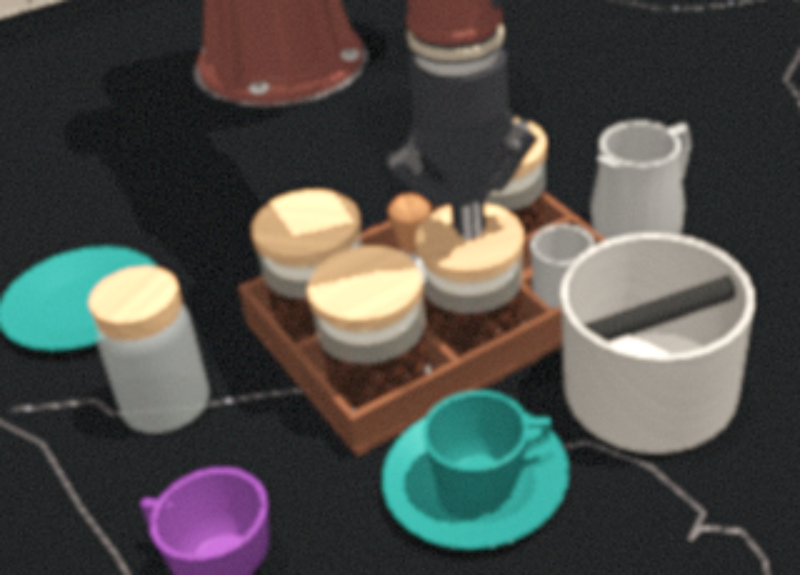

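The fingertips press the middle of the lid at about (470,235). The lid is flush, and nothing else has moved.

```bash
python3 -c "
from workcell import r
r.sign_off()"
```

```text
the job is handed in; nothing more can be done
```

The loose lid is now home, and I handed the job in at about 11.6 s with the shut fingertips still pressing its middle at about 17 N. It was on the jar at about (0.590, -0.125), in the far row of the caddy, between the dosing cup and another bean jar.

- **Finding it:** Depth showed this lid about 5.6 mm above the other three, so I tried it first. Pressed near the edge, it tilted about 6° under roughly 8 N, then sprang back. As it rocked straight away, I did not press the other three lids.
- **Seating it:** I pressed the middle up to 19 N, and the lid slid down about 5.5 mm and stopped.
- **Last checks:** With the fingers off, the lid was level to about 0.2° and within 0.5 mm of the other lids' height. A second edge press at 9 N did not rock it.
- **One small disagreement:** While the fingers pressed the middle, the camera read a tilt of about 0.6°. It did not show with the fingers off. I put it down to the fingers hiding part of the lid.
- **Other things:** The last picture showed everything else on the ledge where it stood. I judged that by eye.

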